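Pull the orange plug from its mould with the quarter-turn puller

ROBOT

A 6-joint arm with a two-finger parallel gripper is mounted at the origin on the work surface; the furniture and walls round the work are solid. World frame = base frame: x ahead of the robot, y to its left, z up, the work surface at z = 0. Lengths are in mm, angles in rad, forces in N, time in s.
With the tool pointing down it reaches from about 275 to 750 mm from the base axis. Payload 10.2 kg.
Tool frame: the origin (TCP) lies between the finger pads; the fingertips stand env.tcp_to_tips ahead of it and the grasp point (between the pads) lies 8 mm behind it (env.tcp_to_tips is the distance from the TCP to the fingertips, in mm); x points along the fingers, y is the direction in which the jaws open and shut, and the axes are right-handed (so a half turn about x gives the same grasp; the last joint's range is limited). The gripper opens to 85 mm and grips with 20 to 120 N. Pads are 22 mm wide; open, the fingers measure 114 mm over their backs; the gripper's body (76 mm by 85 mm) begins 54 mm behind the grasp point. The pads swing forward as they close: fully open they stand 13 mm farther back than shut.
Start: joints at [0.924, 0.313, 1.498, -0, 1.331, -0.223], TCP at [215.907, 478.555, 242.294] pointing down, gripper open.
Joint ranges: [-2.94, 2.94], [-0.97, 2.17], [0.19, 2.56], [-1.23, 4.37], [0.02, 3.11], [-2.88, 2.88]. Speed limits (rad/s): [2.39, 2.39, 3.01, 3.14, 3.14, 3.14].

INTERFACE

Orientations are given as a unit quaternion [w, x, y, z].
In Python, from cell import readout, eyes, env gives the robot as it stands.
- The arm moves only by the tool play_rows, never from a script. Its argument "moves" is a list of rows, each a list of 3 entries, a list of its own where there are three numbers: the turn, a rotation vector about the tool's x, y, z in rad, then the shift along the tool's x, y, z in cm, then the closure, from 0 (fully open) to 1 (shut). A call has 1 to 12 rows; each row is the pose to reach, as a shift and turn from the pose commanded when the call began, along the tool's axes at that moment; what a row does not reach only later rows make up. A row lasts 1/8 s, in which the tool goes at most 62.5 mm and 10.7 degrees, less where a joint would pass 70% of its speed; a pose out of reach is approached as far as the arm can. A call with a gripper value outside its range is refused whole. The fingers move at their own pace and stop on an object; "grip_force" is the grip in N (left out, the last holds). Time passes only in rows, so rows that repeat a pose let the fingers close. It gives the time, the measured TCP pose, the force and the opening at its end, in the units of the state.
- readout.observe(): the state, without advancing time (a new reading comes with each control period).
- eyes.snapshot(name): name is "scene" or "top" or "wrist"; returns (picture, depth): 384x512x3 uint8, red, green, blue; 384x512 float32, mm along the optical axis (not along the pixel's ray), 0 where there is no reading.
- eyes.calibration(name): a dict with "mtx" (3x3 intrinsics, pixels), "R" (3x3) and "t" (3): a world point X has camera coordinates R X + t; the wrist camera has in their place "hand_eye" (4x4, takes a point from camera to tool coordinates, whose origin is the TCP and whose axes are the tool frame's). Camera axes: x right, y down, z forward; pixel columns grow to the right and rows downward; lengths in mm; the calibration is good to about 2 mm. A picture is of the moment at which its call begins: read the wrist's pose just before it. calibration takes no time and is no camera call.
- env.hand_in(): hands the job in, once; it reports no verdict.
The state is a dict: "clock": time; "q": joint angles; "qvel": joint speeds; "joint_torque": joint torques, N m; "tool_pos": TCP position; "ee_rot": TCP orientation; "ft_force": force on the tool from outside, world axes, zero at the start; "torque": the same for the moment, N m; "width": finger opening in mm.
Only numpy, scipy, OpenCV 4.12 (cv2) and the standard library are available. Lean on these libraries where they do the work, as an engineer would, in place of code of your own. Each camera call takes 0.05 s, during which the arm holds its last target.

TASK

Take the T-handled puller out of its stand, put its foot through the slot of the orange plug and give it a quarter turn so that the foot catches under the plug. Then pull the orange plug straight up out of its mould block and set it down upright in the green tray, with the puller left standing in it. Leave the blue plug in its mould.

Things in the scene. Friction and masses are not known exactly. Their poses are not given: they have to be found in the camera images.
- puller: Upright steel puller, 125 tall, 0.22 kg; lifts straight out of a fixed grey stand (34 deep). Origin: underside of foot; z up the rod. Foot: bar 46 long along x, 12 wide, 12 tall. Rod 12 dia. Brass collar 48 dia, underside at z 34, stops on the plug's flange. Handle: black bar along x, parallel to the foot, 84 long, 20 wide in y, 20 tall, middle at z 115; grasp across its width. All mm.
- plug_orange: Plug 50 tall, 0.4 kg, in a fixed block. Origin: centre of underside, 10 above bench; z up. Orange flange 100 square, z 42 to 50, with slot 60 long along x, 26 wide. Hollow round spigot 76 dia; cavity 68 dia, floor at z 6. Foot can turn below flange when puller origin is at z 16 (collar on flange) to 30 in plug; a quarter turn either way makes it catch. Clear of block when raised 52. All mm.
- plug_blue: A second plug of the same make with a blue flange; stays put. Each plug sits in the round bore of its own aluminium mould block, fixed, 136 mm square and 52 mm high, with 5 mm high rails round the flange that keep the plug from turning. Origin: centre of its underside.
- tray: Fixed shallow green tray, 190 mm (its x) by 170 mm (its y), 24 mm high, walls and floor 5 mm thick. Origin: centre of its underside, on the bench; the plug's underside is to rest on its floor, 5 mm above the origin.

How it is judged:
By the outcome, as a careful person would: the job done as asked, in the order asked, and still so for the second after the job is handed in, with the robot touching nothing.
It also fails if it takes over 51 s, if anything falls off the work surface, if the arm or the gripper's body presses on something with over 40 N, if the wrist force passes 120 N, or if a joint passes its speed limit or range.

## Working session

There is one attempt and no reset: what is moved stays moved. The work goes in short steps, Python scripts to look and compute and a tool call to move; the robot and the scene stay as the last step left them, time stands still between calls to the robot, and variables do not carry over. Pictures are saved under pics/ and viewed, and the job is handed in when it is done.

Besides the shell and the picture viewer there is one more tool, called by a JSON object that holds its "fn" and its "kwargs". play_rows: Moves the arm, as the interface text tells. Its arguments: {"type":"object","properties":{"moves":{"type":"array"},"grip_force":{"type":"number"}},"required":["moves"]}

```bash
ls; mkdir -p pics; python3 - <<'E'
from cell import readout, eyes, env
import cv2,numpy as np
print(readout.observe(), env.tcp_to_tips)
for n in ("scene","top"):
    p,d=eyes.snapshot(n); cv2.imwrite(f"pics/{n}0.png",p[:,:,::-1]); np.save(f"{n}0.npy",d); 
    np.save(f"{n}0p.npy",p)
    print(n,eyes.calibration(n))
print(eyes.calibration("wrist"))
E
```

```text
pics
{'clock': 0.0, 'q': array([ 9.23575618e-01,  3.13433559e-01,  1.49843209e+00,  2.04315194e-05,
        1.33100476e+00, -2.23414522e-01]), 'qvel': array([ 5.59972010e-04, -3.26428485e-05,  2.65434153e-04, -1.02996549e-04,
       -1.24998354e-04,  4.80655818e-04]), 'joint_torque': array([ 2.39115097e-04, -4.12262857e+01, -2.59746569e+01, -2.10479520e-04,
        4.18774463e-03, -1.16462087e-05]), 'tool_pos': array([215.76115344, 478.34937577, 241.74536026]), 'ee_rot': array([ 0.69109315,  0.14831426,  0.69148688, -0.14912758]), 'ft_force': array([ 0.69576857, -0.61891498, -0.72691815]), 'torque': array([-0.00357354,  0.01445695, -0.03971491]), 'width': 85.83352296256223} 11.0
scene {'mtx': array([[461.18334792,   0.        , 245.43336144],
       [  0.        , 461.18334792, 190.98152769],
       [  0.        ,   0.        ,   1.        ]]), 'R': array([[ 0.86125285, -0.50791481, -0.01631184],
       [-0.28710962, -0.459855  , -0.84029843],
       [ 0.41929893,  0.7283927 , -0.54187865]]), 't': array([-392.16055093,  173.79839864, 1034.87589201])}
top {'mtx': array([[353.1080493 ,
[... 157 characters left out ...]
2, -0.9999222 ,  0.00812958],
       [-0.98956063, -0.01053145, -0.14373187],
       [ 0.1438063 , -0.00668488, -0.98958328]]), 't': array([ 18.90920012, 510.0980072 , 911.85566987])}
{'mtx': array([[335.90962296,   0.        , 250.21593333],
       [  0.        , 335.90962296, 192.68743186],
       [  0.        ,   0.        ,   1.        ]]), 'hand_eye': array([[ 5.83077360e-06, -2.99405548e-01,  9.54125944e-01,
        -1.31778310e+02],
       [ 9.99999996e-01,  8.86378040e-05,  2.17035045e-05,
        -1.23534768e+00],
       [-9.10697781e-05,  9.54125940e-01,  2.99405547e-01,
        -7.62097371e+01],
       [ 0.00000000e+00,  0.00000000e+00,  0.00000000e+00,
         1.00000000e+00]])}
```

View pics/scene0.png

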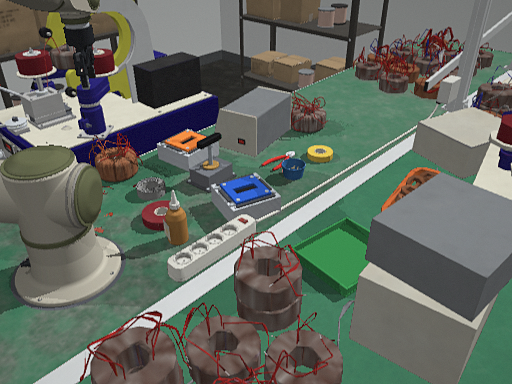

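View pics/top0.png

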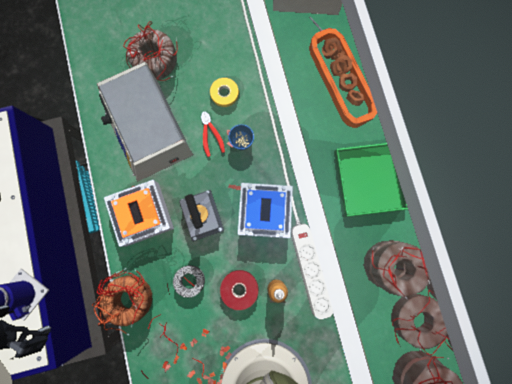

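The top view shows the orange plug at about px (137,213), the puller with its black handle at (195,210), the blue plug at (265,208) and the green tray at (370,182). Next I measure each of them.

```bash
cat > h.py <<'E'
import numpy as np,cv2
from cell import eyes,readout
from scipy.spatial.transform import Rotation as Ro
def cloud(name,d,pose=None):
    c=eyes.calibration(name);K=c["mtx"]
    v,u=np.mgrid[:d.shape[0],:d.shape[1]]
    P=np.stack([(u-K[0,2])/K[0,0]*d,(v-K[1,2])/K[1,1]*d,d],-1)
    if name=="wrist":
        H=c["hand_eye"];p,q=pose
        R=Ro.from_quat([q[1],q[2],q[3],q[0]]).as_matrix()
        P=P@H[:3,:3].T+H[:3,3]
        return P@R.T+p
    return (P-c["t"])@c["R"]
E
python3 - <<'E'
from h import *
for n in ("top","scene"):
    d=np.load(n+"0.npy");p=np.load(n+"0p.npy");W=cloud(n,d)
    hsv=cv2.cvtColor(p,cv2.COLOR_RGB2HSV);h,s,v=[hsv[...,i].astype(int) for i in range(3)]
    def rep(nm,m,zr):
        m=m&(d>0)&(W[...,2]>zr[0])&(W[...,2]<zr[1])
        if m.sum()<20: print(n,nm,m.sum());return
        # largest component
        k,l,st,_=cv2.connectedComponentsWithStats(m.astype(np.uint8)); 
        i=1+st[1:,4].argmax();m=l==i
        X=W[m];r=cv2.minAreaRect(X[:,:2].astype(np.float32))
        print(n,nm,m.sum(),"z",np.percentile(X[:,2],[5,50,95]).round(1),"rect",np.round(r[0],1),np.round(r[1],1),round(r[2],1),'box',st[i])
    rep("orange",(h>8)&(h<20)&(s>150),(45,80))
    rep("blue",(h>100)&(h<125)&(s>150),(45,80))
    rep("tray",(h>55)&(h<70)&(s>170),(-10,40))
    if n=="top":
        reg=np.zeros_like(d,bool);reg[170:250,170:230]=1
    else:
        reg=np.zeros_like(d,bool);reg[125:195,185:230]=1
    rep("handle",reg&(v<70),(95,150))
    X=W[reg&(W[...,2]>95)];print(len(X),X.mean(0),cv2.minAreaRect(X[:,:2].astype(np.float32)))
    X=W[reg];print(np.histogram(X[:,2],bins=range(-10,150,10)))
E
```

```text
top orange 1194 z [56.3 59.6 62.5] rect [446.6 342.2] [101.  104.4] 20.9 box [ 113  189   47   48 1194]
top blue 1081 z [56.7 59.6 62.1] rect [457.6   4.2] [96.1 99.1] 87.0 box [ 246  190   39   40 1081]
top tray 0
top handle 279 z [131.5 135.3 137.5] rect [444.8 177.8] [82.5 20. ] 19.3 box [185 195  18  34 279]
337 [439.8923241  167.71545627 186.71178933] ((408.6285400390625, 128.12689208984375), (199.43751525878906, 58.244327545166016), 53.934226989746094)
(array([1889, 1692,   30,   31,   27,  714,   77,    1,    2,    0,    0,
          0,    1,   23,  292]), array([-10,   0,  10,  20,  30,  40,  50,  60,  70,  80,  90, 100, 110,
       120, 130, 140]))
scene orange 415 z [56.7 61.9 64.4] rect [442.3 339.5] [101.8 115.9] 24.2 box [165 131  40  21 415]
scene blue 783 z [56.3 61.6 63.9] rect [454.7  -1.7] [110.5 101.2] 86.6 box [220 176  51  29 783]
scene tray 4
scene handle 201 z [120.9 132.4 138.7] rect [442.1 171.5] [83.2 19.5] 16.3 box [197 133  25  16 201]
274 [418.71656238 118.86267809 157.59507555] ((223.41015625, -267.655029296875), (1322.4893798828125, 89.39553833007812), 62.12175750732422)
(array([ 22, 596, 217, 228, 262, 558, 406, 360,  55,  55,  28,  12,  17,
        75, 138]), array([-10,   0,  10,  20,  30,  40,  50,  60,  70,  80,  90, 100, 110,
       120, 130, 140]))
```

```bash
python3 - <<'E'
from h import *
n="top"
d=np.load(n+"0.npy");p=np.load(n+"0p.npy");W=cloud(n,d)
hsv=cv2.cvtColor(p,cv2.COLOR_RGB2HSV);h,s,v=[hsv[...,i].astype(int) for i in range(3)]
print(hsv[182,370],hsv[195,345],hsv[300,150], W[182,370])
m=(h>52)&(h<68)&(s>180)
m[:, :320]=0
X=W[m&(W[...,2]<40)];print(len(X),cv2.minAreaRect(X[:,:2].astype(np.float32)),np.histogram(X[:,2],bins=range(-10,40,4)))
# rim
m2=np.zeros_like(m);m2[135:235,325:415]=1
Y=W[m2&(W[...,2]>17)&(W[...,2]<32)];print(len(Y),cv2.minAreaRect(Y[:,:2].astype(np.float32)))
for nm,(a,b,c,e) in {"orange":(195,230,118,156),"blue":(193,225,248,282)}.items():
    mm=np.zeros_like(m);mm[a:b,c:e]=1
    mm&=(v<70)|(W[...,2]<45)
    k,l,st,_=cv2.connectedComponentsWithStats(mm.astype(np.uint8));i=1+st[1:,4].argmax();mm=l==i
    uv=np.argwhere(mm)[:,::-1].astype(float)
    c=eyes.calibration(n);K=c["mtx"];r=np.c_[uv,np.ones(len(uv))]@np.linalg.inv(K).T@c["R"]
    o=-c["R"].T@c["t"];Z=o+r*((60-o[2])/r[:,2])[:,None]
    print(nm,len(uv),st[i],cv2.minAreaRect(Z[:,:2].astype(np.float32)))
    ev=np.linalg.eigh(np.cov(Z[:,:2].T));print(ev[0],np.degrees(np.arctan2(ev[1][1,1],ev[1][0,1])),Z.mean(0))
cv2.imwrite("pics/crop0.png",cv2.resize(p[170:260,90:310,::-1],None,fx=3.6,fy=3.6,interpolation=cv2.INTER_CUBIC))
for uvn in [(110,90),(150,100),(175,150),(270,290),(150,50),(240,135),(310,270),(205,130),(400,265)]:
    print(uvn,W[uvn[1],uvn[0]].round())
E
```

```text
[ 69 155 181] [ 68 148 176] [  8 148  57] [ 542.06150853 -290.76747188    3.68122352]
0 ((0.0, 0.0), (0.0, 0.0), 0.0) (array([0, 0, 0, 0, 0, 0, 0, 0, 0, 0, 0, 0]), array([-10,  -6,  -2,   2,   6,  10,  14,  18,  22,  26,  30,  34,  38]))
385 ((549.2149047851562, -287.18194580078125), (190.2315216064453, 167.68919372558594), 7.440876007080078)
orange 206 [129 201  15  24 206] ((446.1256408691406, 339.3064270019531), (57.6423454284668, 23.337087631225586), 21.32731056213379)
[ 47.23749802 279.59347165] -159.2233090956672 [445.81911298 338.96091678  60.        ]
blue 222 [260 198  11  24 222] ((456.7162780761719, 4.03050422668457), (25.387374877929688, 58.68064880371094), 86.40492248535156)
[ 56.20832659 289.36653096] 176.93398275483275 [456.58221848   4.03641975  60.        ]
(110, 90) [742. 392. 143.]
(150, 100) [717. 292. 144.]
(175, 150) [599. 232. 113.]
(270, 290) [256.  -9.  78.]
(150, 50) [923. 340.  15.]
(240, 135) [674.  75.   4.]
(310, 270) [ 301. -117.   22.]
(205, 130) [685. 174.   9.]
(400, 265) [ 317. -352.   34.]
```

View pics/crop0.png

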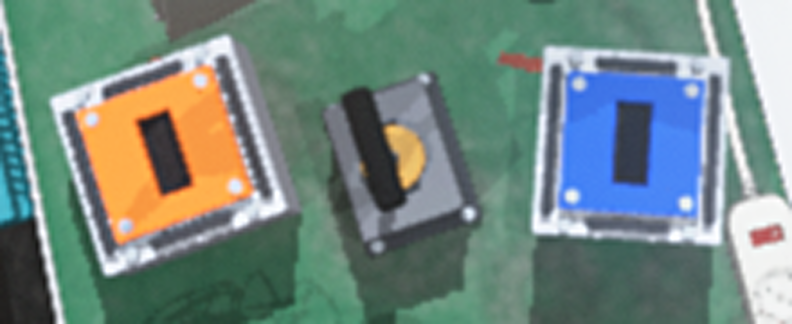

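```bash
cat >> h.py <<'E'
def Rt(phi,):
    a=np.radians(phi);y=np.array([np.cos(a),np.sin(a),0]);x=np.array([0,0,-1.])
    return np.c_[x,y,np.cross(x,y)]
def rel(pos,phi,s=None):
    """row (turn rad, shift cm) from current measured pose to target"""
    s=s or readout.observe();q=s["ee_rot"]
    R=Ro.from_quat([q[1],q[2],q[3],q[0]]).as_matrix()
    rv=Ro.from_matrix(R.T@Rt(phi)).as_rotvec()
    return rv.round(4),(R.T@(np.array(pos)-s["tool_pos"])/10).round(3)
def now():
    s=readout.observe();q=s["ee_rot"]
    R=Ro.from_quat([q[1],q[2],q[3],q[0]]).as_matrix()
    print("t",s["clock"],"p",s["tool_pos"].round(2),"phi",np.degrees(np.arctan2(R[1,1],R[0,1])).round(2),"xax",R[:,0].round(4),"F",s["ft_force"].round(1),"w",round(s["width"],1),"q",s["q"].round(3),"M",s["torque"].round(2))
E
python3 - <<'E'
from h import *
now()
for phi in (110,-70): print(rel((444.5,177,215),phi), rel((400,240,250),phi))
E
```

```text
t 0.1 p [215.75 478.37 241.8 ] phi 65.72 xax [-7.e-04 -9.e-04 -1.e+00] F [ 0.  -1.1 -0.2] w 85.2 q [ 0.924  0.313  1.498  0.     1.331 -0.223] M [0.02 0.01 0.  ]
(array([-7.729e-01, -7.000e-04,  1.000e-03]), array([  2.691, -18.062,  33.245])) (array([-7.729e-01, -7.000e-04,  1.000e-03]), array([ -0.811, -14.153,  26.597]))
(array([2.3687e+00, 1.2000e-03, 9.0000e-04]), array([  2.691, -18.062,  33.245])) (array([2.3687e+00, 1.2000e-03, 9.0000e-04]), array([ -0.811, -14.153,  26.597]))
```

```bash
python3 - <<'E'
from h import *
print(rel((440,240,235),110))
E
```

```text
(array([-7.729e-01, -7.000e-04,  1.000e-03]), array([  0.686, -12.506,  30.243]))
```

{"fn": "play_rows", "kwargs": {"moves": [[[-0.15,0,0],[0,-2.5,6],0],[[-0.33,0,0],[0.3,-5,12],0],[[-0.5,0,0],[0.5,-7.5,18],0],[[-0.66,0,0],[0.6,-10,24],0],[[-0.773,0,0.001],[0.7,-12.5,30.2],0],[[-0.773,0,0.001],[0.7,-12.5,30.2],0],[[-0.773,0,0.001],[0.7,-12.5,30.2],0],[[-0.773,0,0.001],[0.7,-12.5,30.2],0]]}}

```text
clock: 1.1
tool_pos: [439.2, 240.9, 235.1]
ee_rot: [0.696, -0.122, 0.697, 0.123]
ft_force: [-0.2, 0.6, -0.3]
width: 85.4
```

```bash
cat > w.py <<'E'
from h import *
import sys
def shot(tag):
    now();s=readout.observe();p,d=eyes.snapshot("wrist")
    W=cloud("wrist",d,(s["tool_pos"],s["ee_rot"]))
    cv2.imwrite(f"pics/{tag}.png",p[:,:,::-1]);np.savez(tag,p=p,d=d,W=W,pos=s["tool_pos"],q=s["ee_rot"])
    return p,d,W
if __name__=="__main__": shot(sys.argv[1])
E
python3 w.py w1
```

```text
t 1.1 p [439.23 240.87 235.09] phi 110.02 xax [-7.e-04  1.e-03 -1.e+00] F [-0.2  0.6 -0.3] w 85.4 q [ 2.670e-01  2.660e-01  1.580e+00  1.000e-03  1.296e+00 -1.654e+00] M [ 0.07  0.03 -0.01]
```

View pics/w1.png

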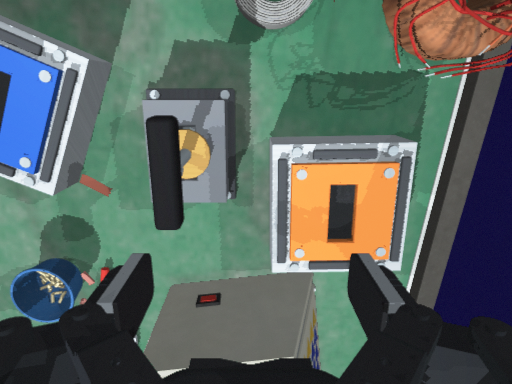

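```bash
cat > m.py <<'E'
from h import *
def ray_plane(uv,z,pos,q):
    c=eyes.calibration("wrist");H=c["hand_eye"];R=Ro.from_quat([q[1],q[2],q[3],q[0]]).as_matrix()
    r=np.c_[uv,np.ones(len(uv))]@np.linalg.inv(c["mtx"]).T@H[:3,:3].T@R.T
    o=R@H[:3,3]+pos
    return o+r*((z-o[2])/r[:,2])[:,None]
def big(m):
    k,l,st,_=cv2.connectedComponentsWithStats(m.astype(np.uint8));i=1+st[1:,4].argmax();return l==i
def rect(nm,Z):
    r=cv2.minAreaRect(Z[:,:2].astype(np.float32))
    ev=np.linalg.eigh(np.cov(Z[:,:2].T))
    print(nm,len(Z),np.round(r[0],1),np.round(r[1],1),round(r[2],2),"pca",np.degrees(np.arctan2(ev[1][1,1],ev[1][0,1])).round(2),"mean",Z.mean(0).round(1))
E
python3 - <<'E'
from m import *
f=np.load("w1.npz");p,d,W,pos,q=[f[k] for k in("p","d","W","pos","q")]
hsv=cv2.cvtColor(p,cv2.COLOR_RGB2HSV);h,s,v=[hsv[...,i].astype(int) for i in range(3)]
m=np.zeros(d.shape,bool);m[105:240,135:195]=1
mm=big(m&(v<75)&(W[...,2]>100));X=W[mm];print("handle z",np.percentile(X[:,2],[5,50,95]))
top=mm&(abs(W[...,2]-np.median(X[:,2]))<4);rect("handle",W[top])
rect("handle ray",ray_plane(np.argwhere(top)[:,::-1]+0.0,np.median(X[:,2]),pos,q))
col=(h>12)&(h<28)&(s>90)&m.astype(bool)|False
m2=np.zeros(d.shape,bool);m2[120:185,175:215]=1
col=m2&(h>12)&(h<28)&(s>90);print("collar z",np.percentile(W[col][:,2],[5,50,95]));rect("collar",W[col])
o=np.zeros(d.shape,bool);o[155:270,280:405]=1
of=big(o&(h>6)&(h<22)&(s>140));print("fl z",np.percentile(W[of][:,2],[5,50,95]));zf=np.median(W[of][:,2])
c,_=cv2.findContours(of.astype(np.uint8),0,1);hull=max(c,key=len)[:,0].astype(float)
rect("flange",ray_plane(hull,zf,pos,q))
o[:]=0;o[178:248,322:362]=1
sl=big(o&~((h>6)&(h<22)&(s>140)&(v>100)));rect("slot",ray_plane(np.argwhere(sl)[:,::-1].astype(float),zf,pos,q))
E
```

```text
handle z [127.60840421 135.68725445 137.0067829 ]
handle 3094 [444.8 175.9] [83.  20.2] 19.88 pca -160.04 mean [442.3 175.9 135.6]
handle ray 3094 [444.  176.6] [82.5 19.8] 19.84 pca -160.13 mean [442.3 175.9 135.7]
collar z [49.83270466 51.09220294 52.69429463]
collar 1085 [418.  184.6] [ 38.8 109.9] 80.1 pca -160.07 mean [440.5 183.8  53.6]
fl z [58.37325229 60.06680978 61.2406305 ]
flange 398 [447.  337.9] [101.6 100.8] 20.98 pca -151.55 mean [445.1 337.2  60.1]
slot 1294 [445.9 336.5] [55.6 23.5] 21.14 pca -158.69 mean [445.4 336.2  60.1]
```

```bash
python3 - <<'E'
from h import *
print(rel((444.3,176.4,180),109.9),rel((444.3,176.4,117.5),109.9))
E
```

```text
(array([ 0.0029, -0.    , -0.0011]), array([ 5.515, -6.268, -1.731])) (array([ 0.0029, -0.    , -0.0011]), array([11.765, -6.275, -1.731]))
```

{"fn": "play_rows", "kwargs": {"moves": [[[0.003,0,-0.001],[3,-6,-1.7],0],[[0.003,0,-0.001],[6,-6.27,-1.73],0],[[0.003,0,-0.001],[9.5,-6.27,-1.73],0],[[0.003,0,-0.001],[11.75,-6.27,-1.73],0],[[0.003,0,-0.001],[11.75,-6.27,-1.73],0],[[0.003,0,-0.001],[11.75,-6.27,-1.73],0],[[0.003,0,-0.001],[11.75,-6.27,-1.73],1],[[0.003,0,-0.001],[11.75,-6.27,-1.73],1],[[0.003,0,-0.001],[11.75,-6.27,-1.73],1],[[0.003,0,-0.001],[11.75,-6.27,-1.73],1],[[0.003,0,-0.001],[11.75,-6.27,-1.73],1],[[0.003,0,-0.001],[11.75,-6.27,-1.73],1]], "grip_force": 90}}

```text
clock: 2.65
tool_pos: [445.1, 175.9, 118.0]
ee_rot: [0.697, -0.122, 0.696, 0.122]
ft_force: [-1.6, 1.2, 5.2]
width: 18.9
```

```bash
python3 - <<'E'
from h import *
now()
p,d=eyes.snapshot("scene");cv2.imwrite("pics/s1.png",cv2.resize(p[90:230,120:300,::-1],None,fx=4,fy=4))
E
```

```text
t 2.65 p [445.1  175.88 118.03] phi 109.83 xax [ 8.e-04  4.e-04 -1.e+00] F [-1.6  1.2  5.2] w 18.9 q [ 0.131  0.356  1.795  0.     0.99  -1.786] M [0.39 0.28 0.01]
```

View pics/s1.png

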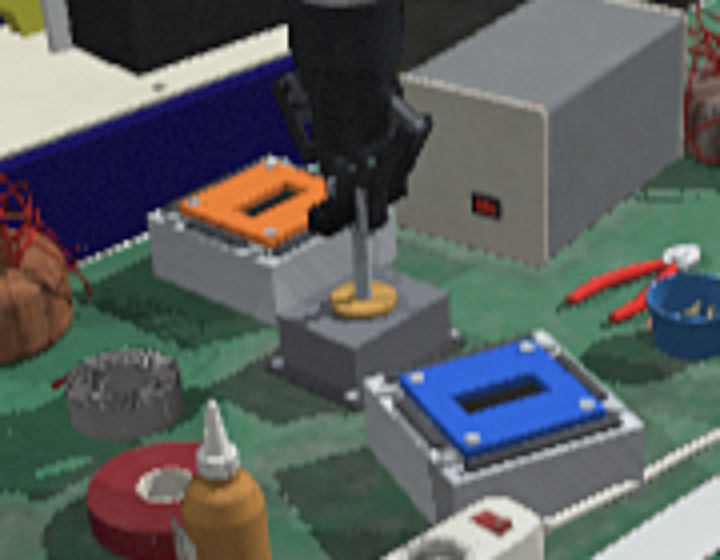

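The puller's handle is held, with the jaws reading 18.9 mm on the 20 mm bar. Next I lift it straight up.

{"fn": "play_rows", "kwargs": {"moves": [[[0,0,0],[-1,0,0],1],[[0,0,0],[-2.5,0,0],1],[[0,0,0],[-4,0,0],1],[[0,0,0],[-6,0,0],1],[[0,0,0],[-9,0,0],1],[[0,0,0],[-9,0,0],1],[[0,0,0],[-9,0,0],1]]}}

```text
clock: 3.58
tool_pos: [444.5, 175.6, 207.0]
ee_rot: [0.696, -0.122, 0.697, 0.122]
ft_force: [0.2, -0.6, -2.8]
width: 18.3
```

```bash
python3 - <<'E'
from h import *
now()
print(rel((446,338,208),111))
p,d=eyes.snapshot("scene");cv2.imwrite("pics/s2.png",cv2.resize(p[60:230,120:300,::-1],None,fx=3.5,fy=3.5))
E
```

```text
t 3.575 p [444.51 175.62 207.03] phi 109.84 xax [-8.e-04 -1.e-04 -1.e+00] F [ 0.2 -0.6 -2.8] w 18.3 q [ 0.13   0.242  1.687 -0.     1.213 -1.786] M [-0.   -0.01  0.01]
(array([-0.0203, -0.0008, -0.0001]), array([-0.099, 15.224,  5.65 ]))
```

View pics/s2.png

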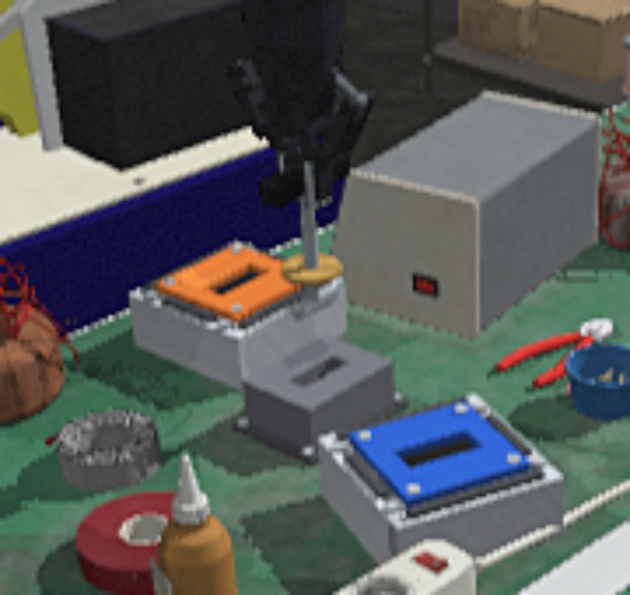

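{"fn": "play_rows", "kwargs": {"moves": [[[-0.005,0,0],[0,3,1.1],1],[[-0.01,0,0],[-0.1,7.5,2.8],1],[[-0.015,0,0],[-0.1,12,4.5],1],[[-0.02,0,0],[-0.1,15.2,5.65],1],[[-0.02,0,0],[-0.1,15.2,5.65],1],[[-0.02,0,0],[-0.1,15.2,5.65],1],[[-0.02,0,0],[-0.1,15.2,5.65],1]]}}

```text
clock: 4.5
tool_pos: [446.6, 337.0, 208.5]
ee_rot: [0.695, -0.128, 0.695, 0.128]
ft_force: [0.9, -0.0, -1.9]
width: 18.8
```

```bash
python3 w.py w2; python3 - <<'E'
from h import *
p,d=eyes.snapshot("scene");cv2.imwrite("pics/s3.png",cv2.resize(p[60:200,120:260,::-1],None,fx=4,fy=4))
E
```

```text
t 4.5 p [446.65 336.97 208.51] phi 110.91 xax [-1.e-04 -4.e-04 -1.e+00] F [ 0.9 -0.  -1.9] w 18.8 q [ 0.437  0.416  1.442 -0.     1.284 -1.499] M [-0.05  0.03  0.01]
```

View pics/w2.png

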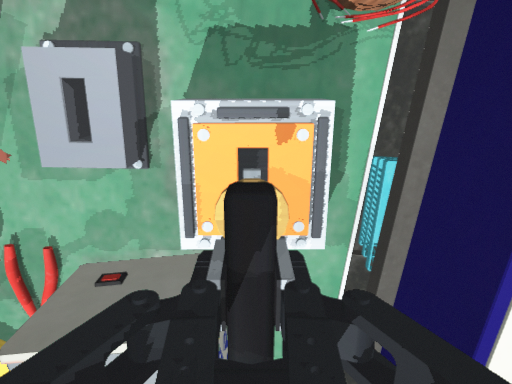

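View pics/s3.png

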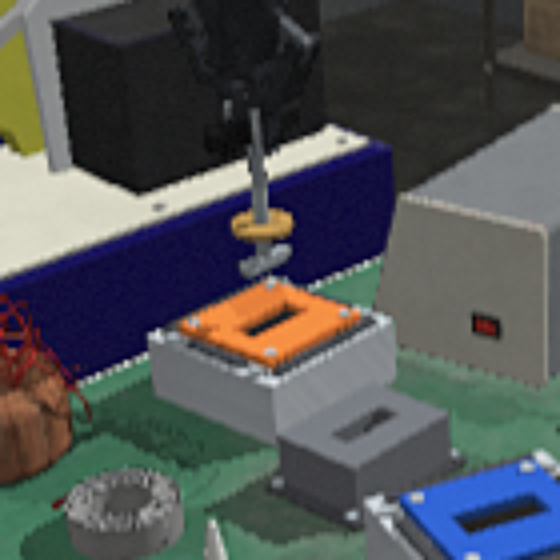

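```bash
python3 - <<'E'
from m import *
f=np.load("w2.npz");p,d,W,pos,q=[f[k] for k in("p","d","W","pos","q")]
hsv=cv2.cvtColor(p,cv2.COLOR_RGB2HSV);h,s,v=[hsv[...,i].astype(int) for i in range(3)]
o=np.zeros(d.shape,bool);o[110:245,185:325]=1
m=o&(h>6)&(h<22)&(s>140)&(abs(W[...,2]-60)<6)
m=m&(cv2.morphologyEx(m.astype(np.uint8),cv2.MORPH_OPEN,np.ones((3,3)))>0)
print(m.sum(),np.median(W[m][:,2]))
rect("flange",ray_plane(np.argwhere(m)[:,::-1].astype(float),60,pos,q))
# slot side edges & near end at rows
for r in (152,158,164,170,176): 
    c=np.where(~m[r,225:285])[0]+225; print(r,c.min(),c.max())
for c0 in (245,250,255,260):
    r=np.where(~m[130:170,c0])[0]+130;print(c0,r.min())
a=ray_plane(np.array([[237.5,158],[268.5,158],[253,147.]]),60,pos,q)
R=Rt(110.91)
print((a-pos)@R)
E
```

```text
7423 60.10126703227624
flange 7423 [446.6 338.2] [99.4 99.4] 20.92 pca 113.8 mean [434.  335.7  60. ]
152 238 268
158 238 267
164 238 267
170 238 267
176 239 267
245 148
250 148
255 148
260 148
[[148.51232238 -11.91332374 -20.0543601 ]
 [148.51232238  14.34759521 -20.05900483]
 [148.51232238   1.19242749 -29.423095  ]]
```

{"fn": "play_rows", "kwargs": {"moves": [[[0,0,0],[1.5,0.06,0.06],1],[[0,0,0],[3,0.06,0.06],1],[[0,0,0],[4,0.06,0.06],1],[[0,0,0],[5,0.06,0.06],1],[[0,0,0],[6,0.06,0.06],1],[[0,0,0],[6.75,0.06,0.06],1],[[0,0,0],[6.75,0.06,0.06],1],[[0,0,0],[6.75,0.06,0.06],1]]}}

```text
clock: 5.6
tool_pos: [447.1, 338.7, 141.6]
ee_rot: [0.696, -0.129, 0.695, 0.129]
ft_force: [0.2, 0.8, -2.2]
width: 18.5
```

```bash
python3 - <<'E'
from h import *
now()
p,d=eyes.snapshot("scene");cv2.imwrite("pics/s4.png",cv2.resize(p[60:200,120:260,::-1],None,fx=4,fy=4))
E
```

```text
t 5.6 p [447.09 338.74 141.6 ] phi 110.98 xax [ 1.e-03  4.e-04 -1.e+00] F [ 0.2  0.8 -2.2] w 18.5 q [ 0.44   0.486  1.522 -0.     1.133 -1.497] M [ 0.03 -0.02 -0.03]
```

View pics/s4.png

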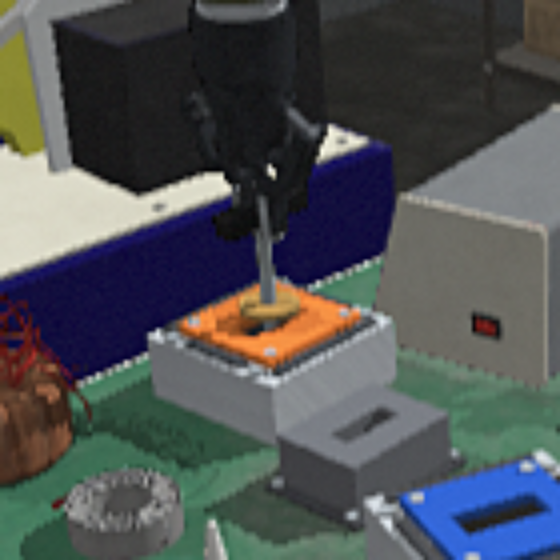

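{"fn": "play_rows", "kwargs": {"moves": [[[0.16,0,0],[0,0,0],1],[[0.32,0,0],[0,0,0],1],[[0.48,0,0],[0,0,0],1],[[0.64,0,0],[0,0,0],1],[[0.8,0,0],[0,0,0],1],[[0.96,0,0],[0,0,0],1],[[1.12,0,0],[0,0,0],1],[[1.28,0,0],[0,0,0],1],[[1.44,0,0],[0,0,0],1],[[1.57,0,0],[0,0,0],1],[[1.57,0,0],[0,0,0],1],[[1.57,0,0],[0,0,0],1]]}}

```text
clock: 7.15
tool_pos: [447.0, 338.7, 141.4]
ee_rot: [0.584, 0.4, 0.583, -0.399]
ft_force: [-0.4, -0.4, -2.4]
width: 18.5
```

```bash
python3 - <<'E'
from h import *
now()
p,d=eyes.snapshot("scene");cv2.imwrite("pics/s5.png",cv2.resize(p[60:200,120:260,::-1],None,fx=4,fy=4))
E
```

```text
t 7.15 p [446.98 338.65 141.43] phi 21.17 xax [ 7.e-04  2.e-04 -1.e+00] F [-0.4 -0.4 -2.4] w 18.5 q [ 0.44   0.486  1.523 -0.     1.133  0.07 ] M [ 0.02 -0.03  0.  ]
```

View pics/s5.png

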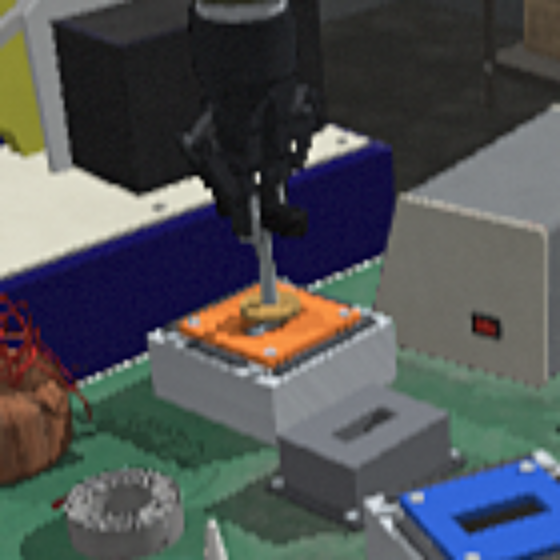

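{"fn": "play_rows", "kwargs": {"moves": [[[0,0,0],[-0.3,0,0],1],[[0,0,0],[-0.6,0,0],1],[[0,0,0],[-0.8,0,0],1],[[0,0,0],[-1,0,0],1],[[0,0,0],[-1.2,0,0],1],[[0,0,0],[-1.4,0,0],1]], "grip_force": 120}}

```text
clock: 7.95
tool_pos: [446.8, 338.6, 155.3]
ee_rot: [0.583, 0.4, 0.583, -0.4]
ft_force: [-0.0, -0.2, -6.5]
width: 18.4
```

```bash
python3 -c "
from h import *
now()"
```

```text
t 7.95 p [446.82 338.61 155.25] phi 21.03 xax [ 2.e-04 -1.e-04 -1.e+00] F [-0.  -0.2 -6.5] w 18.4 q [ 0.44   0.47   1.507 -0.     1.164  0.073] M [0.05 0.03 0.01]
```

```bash
python3 - <<'E'
from h import *
A=[]
for n in("top","scene"):
    d=np.load(n+"0.npy");W=cloud(n,d);X=W[d>0];A.append(X)
X=np.vstack(A)
a=np.array([447,338.]);b=np.array([549,-287.]);u=(b-a)/np.linalg.norm(b-a)
t=(X[:,:2]-a)@u;o=(X[:,:2]-a)@np.array([-u[1],u[0]])
for t0 in range(-50,800,50):
    m=(t>t0)&(t<t0+50)&(abs(o)<130)&(X[:,2]>30);print(t0,m.sum(), X[m][:,2].max().round() if m.any() else 0, X[m][X[m][:,2].argmax()].round() if m.any() else "")
m=(abs(X[:,0]-549)<170)&(abs(X[:,1]+287)<170)&(X[:,2]>35)
print(m.sum());
if m.any(): print(X[m].min(0),X[m].max(0))
print(rel((549,-287,262),7.4))
E
```

```text
-50 1346 67.0 [572. 359.  67.]
0 1846 149.0 [565. 317. 149.]
50 1634 149.0 [580. 268. 149.]
100 850 148.0 [581. 252. 148.]
150 1586 141.0 [405. 162. 141.]
200 61 48.0 [431. 129.  48.]
250 1044 65.0 [424.  34.  65.]
300 1399 66.0 [436.  12.  66.]
350 1782 66.0 [422. -27.  66.]
400 30429 817.0 [493. -96. 817.]
450 35 665.0 [ 403. -127.  665.]
500 0 0 
550 0 0 
600 0 0 
650 0 0 
700 0 0 
750 911 260.0 [ 605. -428.  260.]
5749
[ 379.0111019  -456.94851834   35.04421594] [ 718.97646461 -117.00118957  777.23681831]
(array([ 2.379e-01,  1.000e-04, -1.000e-04]), array([-10.667, -12.913,  62.062]))
```

```bash
python3 - <<'E'
from h import *
for n in("top","scene"):
    d=np.load(n+"0.npy");W=cloud(n,d);print(n,d.min(),(d>0).mean(),(d<300).mean())
    c=eyes.calibration(n);print(-c["R"].T@c["t"])
    m=(d>300)&(W[...,0]>300)&(W[...,0]<800)&(W[...,1]<-100)&(W[...,1]>-480)&(W[...,2]>40)
    l=np.argwhere(m);print(len(l))
    for a,b in l[::max(1,len(l)//25)]: print((b,a),W[a,b].round())
E
```

```text
top 0.0 0.9960428873697916 0.17475382486979166
[373.46341446  30.37544505 975.52073677]
5175
(np.int64(343), np.int64(86)) [ 800. -208.   57.]
(np.int64(354), np.int64(102)) [ 753. -237.   59.]
(np.int64(406), np.int64(140)) [ 463. -101.  677.]
(np.int64(412), np.int64(157)) [ 448. -106.  676.]
(np.int64(420), np.int64(167)) [ 438. -111.  680.]
(np.int64(409), np.int64(175)) [ 432. -103.  674.]
(np.int64(406), np.int64(183)) [ 427. -105.  664.]
(np.int64(403), np.int64(191)) [ 421. -106.  654.]
(np.int64(408), np.int64(199)) [ 413. -109.  658.]
(np.int64(418), np.int64(207)) [ 405. -111.  672.]
(np.int64(412), np.int64(217)) [ 397. -113.  653.]
(np.int64(426), np.int64(229)) [ 386. -116.  673.]
(np.int64(310), np.int64(240)) [ 379. -115.   42.]
(np.int64(314), np.int64(245)) [ 367. -125.   41.]
(np.int64(412), np.int64(248)) [ 362. -341.  134.]
(np.int64(429), np.int64(251)) [ 367. -121.  667.]
(np.int64(316), np.int64(255)) [ 341. -130.   43.]
(np.int64(433), np.int64(257)) [ 362. -123.  669.]
(np.int64(411), np.int64(260)) [ 334. -346.  116.]
(np.int64(382), np.int64(263)) [ 326. -
[... 991 characters left out ...]
), np.int64(242)) [ 326. -294.  140.]
(np.int64(290), np.int64(248)) [ 359. -333.  138.]
(np.int64(371), np.int64(252)) [ 429. -464.  193.]
(np.int64(368), np.int64(256)) [ 430. -459.  179.]
(np.int64(298), np.int64(260)) [ 370. -346.  113.]
(np.int64(257), np.int64(265)) [ 304. -304.  100.]
(np.int64(260), np.int64(269)) [ 310. -305.   87.]
(np.int64(266), np.int64(273)) [ 322. -308.   74.]
(np.int64(278), np.int64(279)) [ 300. -380.  127.]
(np.int64(292), np.int64(287)) [ 311. -408.  126.]
(np.int64(285), np.int64(297)) [ 305. -397.   95.]
(np.int64(294), np.int64(307)) [ 334. -387.   44.]
(np.int64(308), np.int64(326)) [ 327. -440.   48.]
(np.int64(308), np.int64(341)) [ 302. -472.   57.]
```

```bash
python3 - <<'E'
from h import *
c=eyes.calibration("scene")
P=np.array([[463,-101,677],[322,-134,661],[386,-116,673],[605,-428,260],[549,-287,5]])
Y=P@c["R"].T+c["t"];print((Y@c["mtx"].T)/Y[:,2:],)
d=np.load("top0.npy");W=cloud("top",d);m=(d>0)&(d<400)
print(d[m].min(),d[m].max(),W[m].min(0),W[m].max(0))
for uv in [(360,20),(440,100),(500,100),(500,20),(420,200),(500,250),(500,370),(345,2)]: print(uv,d[uv[1],uv[0]],W[uv[1],uv[0]].round())
d=(np.clip(d,0,1000)/4).astype(np.uint8);cv2.imwrite("pics/topd.png",d)
E
```

```text
[[272.8355168  -90.64970998   1.        ]
 [208.26074811 -75.39879481   1.        ]
 [238.16797853 -86.14499413   1.        ]
 [434.14352519 179.08517052   1.        ]
 [344.54179896 254.00963317   1.        ]]
175.37614 356.21353 [ 254.68818484 -173.46443563  649.17824384] [615.65028685 -54.21037208 816.59375507]
(360, 20) 326.81253 [578. -65. 676.]
(440, 100) 252.9386 [ 475. -101.  736.]
(500, 100) 198.66998 [ 454. -107.  787.]
(500, 20) 186.00206 [490. -98. 805.]
(420, 200) 302.1867 [ 410. -111.  676.]
(500, 250) 229.64128 [ 370. -129.  744.]
(500, 370) 261.91693 [ 281. -153.  699.]
(345, 2) 348.0474 [608. -56. 659.]
```

View pics/topd.png

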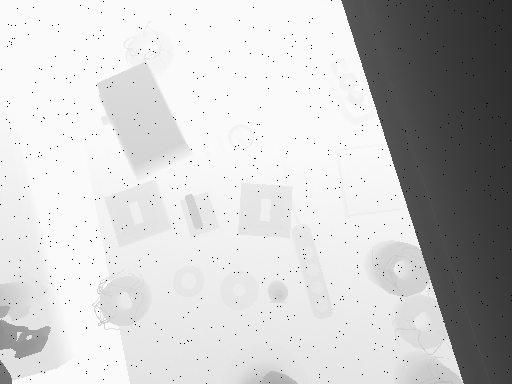

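```bash
python3 - <<'E'
import numpy as np
D=np.array([[.9236,.3134,1.4984,215.76,478.35,241.75],[.267,.266,1.580,439.23,240.87,235.09],[.131,.356,1.795,445.1,175.88,118.03],[.130,.242,1.687,444.51,175.62,207.03],[.437,.416,1.442,446.65,336.97,208.51],[.44,.486,1.522,447.09,338.74,141.6]])
q1,q2,q3,x,y,z=D.T
r=x*np.cos(q1)+y*np.sin(q1);o=-x*np.sin(q1)+y*np.cos(q1);print(r,o)
A=[];b=[]
for i in range(6):
    A.append([1,0,np.sin(q2[i]),np.sin(q2[i]+q3[i])]);b.append(r[i])
    A.append([0,1,np.cos(q2[i]),np.cos(q2[i]+q3[i])]);b.append(z[i])
s,res,rk,sv=np.linalg.lstsq(np.array(A),np.array(b),rcond=None);print(s,res,sv)
a,c,L1,L2=s
off=o.mean()
# ik for targets
from scipy.optimize import fsolve
for P in [(549,-287,262),(549,-287,150),(500,0,262),(549,-287,240),(470,200,262)]:
    R=np.hypot(P[0],P[1]);rr=np.sqrt(R*R-off*off);Q1=np.arctan2(P[1],P[0])-np.arctan2(off,rr)
    f=lambda v:[a+L1*np.sin(v[0])+L2*np.sin(v[0]+v[1])-rr,c+L1*np.cos(v[0])+L2*np.cos(v[0]+v[1])-P[2]]
    v=fsolve(f,[.5,1.4]);print(P,Q1,v,np.pi-v.sum(),"elbow r,z rel to shoulder",L1*np.sin(v[0]),L1*np.cos(v[0]))
E
```

```text
[511.70976412 487.2175373  464.26071555 463.5255255  547.28980316
 548.78815551] [116.2936688  116.44922131 116.23154646 116.51442704 116.27069605
 116.04230296]
[ -7.40591336 -64.52977054 422.88260004 396.4131504 ] [103.91823574] [3.47383518 3.44537932 0.20103629 0.14633832]
(549, -287, 262) -0.6705518762068211 [0.54972113 1.1070755 ] 1.484796024906582 elbow r,z rel to shoulder 220.93478791922558 360.57941275271025
(549, -287, 150) -0.6705518762068211 [0.60969167 1.30100063] 1.2309003514318035 elbow r,z rel to shoulder 242.1487985795255 346.6895625202682
(500, 0, 262) -0.23475079297140666 [0.25344099 1.52789123] 1.360260432310923 elbow r,z rel to shoulder 106.03210585769484 409.37377290366953
(549, -287, 240) -0.6705518762068211 [0.55615674 1.15286572] 1.432570194826308 elbow r,z rel to shoulder 223.2507459133055 359.15010491875853
(470, 200, 262) 0.17261645354597432 [0.27913228 1.49483093] 1.3676294479565092 elbow r,z rel to shoulder 116.51329611460545 406.5148770248302
```

{"fn": "play_rows", "kwargs": {"moves": [[[0,0,0],[-1,0,0],1],[[0,0,0],[-2,0,0],1],[[0,0,0],[-3,0,0],1],[[0,0,0],[-4,0,0],1],[[0,0,0],[-5.2,0,0],1],[[0,0,0],[-6.6,0,0],1],[[0,0,0],[-8.2,0,0],1],[[0,0,0],[-9.5,0,0],1],[[0,0,0],[-9.5,0,0],1],[[0,0,0],[-9.5,0,0],1]]}}

```text
clock: 9.2
tool_pos: [446.6, 338.5, 249.7]
ee_rot: [0.583, 0.4, 0.583, -0.401]
ft_force: [0.0, 0.9, -7.0]
width: 18.3
```

```bash
python3 - <<'E'
from h import *
now()
print(rel((549,-287,250),7.4))
p,d=eyes.snapshot("scene");cv2.imwrite("pics/s6.png",cv2.resize(p[30:200,100:280,::-1],None,fx=3.5,fy=3.5))
E
```

```text
t 9.2 p [446.65 338.51 249.7 ] phi 21.03 xax [-6.e-04 -5.e-04 -1.e+00] F [ 0.   0.9 -7. ] w 18.3 q [ 0.44   0.387  1.375 -0.     1.38   0.073] M [-0.    0.03 -0.02]
(array([0.2378, 0.0003, 0.0007]), array([-8.0000e-03, -1.2889e+01,  6.2059e+01]))
```

View pics/s6.png

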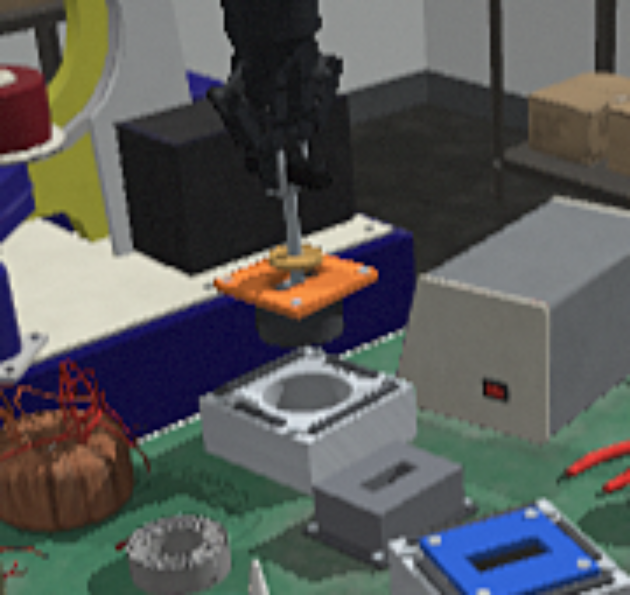

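{"fn": "play_rows", "kwargs": {"moves": [[[0,0,0],[0,-0.2,1],1],[[0.02,0,0],[0,-0.6,3],1],[[0.04,0,0],[0,-1.2,6],1],[[0.05,0,0],[0,-1.9,9],1],[[0.06,0,0],[0,-2.5,12],1],[[0.07,0,0],[0,-3.1,15],1],[[0.08,0,0],[0,-3.7,18],1],[[0.09,0,0],[0,-4.4,21],1],[[0.1,0,0],[0,-5,24],1],[[0.11,0,0],[0,-5.6,27],1],[[0.12,0,0],[0,-6.2,29.5],1],[[0.12,0,0],[0,-6.5,31],1]]}}

```text
clock: 10.75
tool_pos: [497.2, 23.9, 250.3]
ee_rot: [0.557, 0.435, 0.557, -0.435]
ft_force: [0.4, -0.1, -7.1]
width: 18.5
```

```bash
python3 - <<'E'
from h import *
now()
print(rel((549,-287,250),7.4))
p,d=eyes.snapshot("scene");cv2.imwrite("pics/s7.png",p[:,:,::-1])
E
```

```text
t 10.75 p [497.16  23.95 250.29] phi 14.02 xax [ 4.e-04 -2.e-04 -1.e+00] F [ 0.4 -0.1 -7.1] w 18.5 q [-0.188  0.246  1.564 -0.     1.33  -0.432] M [-0.05  0.03  0.04]
(array([ 0.1155,  0.0003, -0.0003]), array([ 0.039, -2.502, 31.425]))
```

View pics/s7.png

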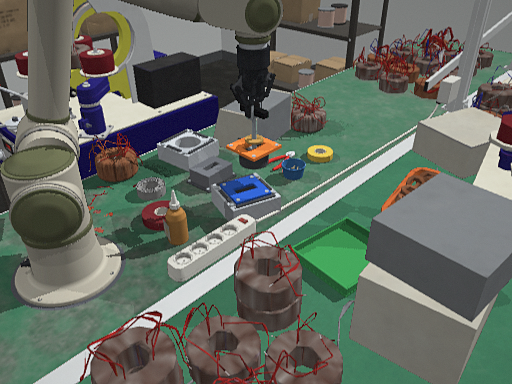

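{"fn": "play_rows", "kwargs": {"moves": [[[0,0,0],[0,-0.1,1],1],[[0.02,0,0],[0,-0.3,3],1],[[0.04,0,0],[0,-0.5,6],1],[[0.05,0,0],[0,-0.7,9],1],[[0.06,0,0],[0,-1,12],1],[[0.07,0,0],[0,-1.2,15],1],[[0.08,0,0],[0,-1.4,18],1],[[0.09,0,0],[0,-1.7,21],1],[[0.1,0,0],[0,-1.9,24],1],[[0.115,0,0],[0,-2.2,27],1],[[0.115,0,0],[0,-2.4,30],1],[[0.115,0,0],[0,-2.5,31.4],1]]}}

```text
clock: 12.3
tool_pos: [550.0, -285.5, 249.8]
ee_rot: [0.532, 0.466, 0.532, -0.466]
ft_force: [-0.6, 0.6, -6.0]
width: 18.3
```

{"fn": "play_rows", "kwargs": {"moves": [[[0,0,0],[0,0,0],1],[[0,0,0],[0,0,0],1],[[0,0,0],[0,0,0],1]]}}

```text
clock: 12.68
tool_pos: [550.1, -283.7, 250.5]
ee_rot: [0.532, 0.466, 0.532, -0.465]
ft_force: [0.7, -0.3, -7.2]
width: 18.0
```

```bash
python3 w.py w3; python3 - <<'E'
from h import *
p,d=eyes.snapshot("scene");cv2.imwrite("pics/s8.png",cv2.resize(p[100:310,240:420,::-1],None,fx=2.8,fy=2.8))
E
```

```text
t 12.675 p [ 550.06 -283.66  250.5 ] phi 7.62 xax [ 5.e-04  1.e-04 -1.e+00] F [ 0.7 -0.3 -7.2] w 18.0 q [-0.665  0.52   1.174  0.     1.448 -0.798] M [ 0.04 -0.01  0.01]
```

View pics/w3.png

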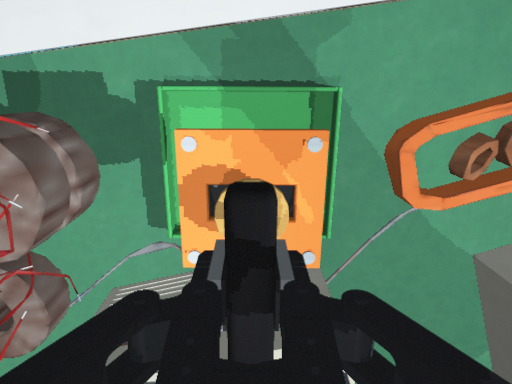

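View pics/s8.png

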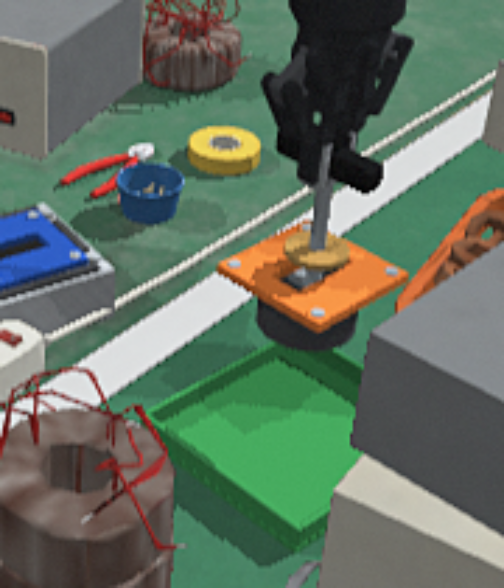

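```bash
python3 - <<'E'
from m import *
f=np.load("w3.npz");W,pos,q=f["W"],f["pos"],f["q"]
a=ray_plane(np.array([[159,87.],[341,87.],[170,236],[331,236]]),24,pos,q);print(a.round(1))
ex=a[1]-a[0];print(np.linalg.norm(ex),np.degrees(np.arctan2(ex[1],ex[0])))
ex/=np.linalg.norm(ex);n=np.array([-ex[1],ex[0],0])
print("centre",(a[0]+a[1])/2-85*n)
h=cv2.cvtColor(f["p"],cv2.COLOR_RGB2HSV);m=(h[...,0]>6)&(h[...,0]<22)&(h[...,1]>140);m[:125]=0;m[270:]=0;m[:,:170]=0;m[:,335:]=0
m&=W[...,2]>130;X=W[m];zz=np.median(X[:,2]);X=X[abs(X[:,2]-zz)<6];print(zz);rect("flange",X)
A=np.c_[X[:,:2]-X[:,:2].mean(0),np.ones(len(X))];print("tilt",np.linalg.lstsq(A,X[:,2],rcond=None)[0])
print(rel((549,-287,150),7.5))
E
```

```text
[[ 447.8 -221.1   24. ]
 [ 631.3 -196.5   24. ]
 [ 469.1 -385.3   24. ]
 [ 655.  -360.4   24. ]]
185.17173893918857 7.628601907434338
centre [ 550.83178208 -293.05261605   24.        ]
163.55461648630552
flange 12373 [ 550.6 -284.2] [100.2 100.2] 7.46 pca -172.89 mean [ 548.8 -269.   163.5]
tilt [7.37711411e-03 2.85012144e-04 1.63497858e+02]
(array([ 0.0019,  0.0001, -0.0005]), array([10.05 , -0.146,  0.282]))
```

{"fn": "play_rows", "kwargs": {"moves": [[[0,0,0],[1,0,0.2],1],[[0,0,0],[3,0,0.4],1],[[0,0,0],[5,0,0.5],1],[[0,0,0],[7,0,0.5],1],[[0,0,0],[8.5,0,0.5],1],[[0,0,0],[9.5,0,0.5],1],[[0,0,0],[10,0,0.5],1],[[0,0,0],[10.4,0,0.5],1],[[0,0,0],[10.8,0,0.5],1],[[0,0,0],[11.2,0,0.5],1],[[0,0,0],[11.2,0,0.5],1]]}}

```text
clock: 14.15
tool_pos: [550.8, -289.7, 138.7]
ee_rot: [0.532, 0.466, 0.531, -0.466]
ft_force: [0.7, 0.9, -3.1]
width: 17.7
```

```bash
python3 w.py w4; python3 - <<'E'
from h import *
p,d=eyes.snapshot("scene");cv2.imwrite("pics/s9.png",cv2.resize(p[100:310,240:420,::-1],None,fx=2.8,fy=2.8))
E
```

```text
t 14.15 p [ 550.85 -289.73  138.67] phi 7.57 xax [ 1.1e-03 -6.0e-04 -1.0e+00] F [ 0.7  0.9 -3.1] w 17.7 q [-0.672  0.614  1.317  0.     1.208 -0.804] M [0.07 0.   0.03]
```

View pics/s9.png

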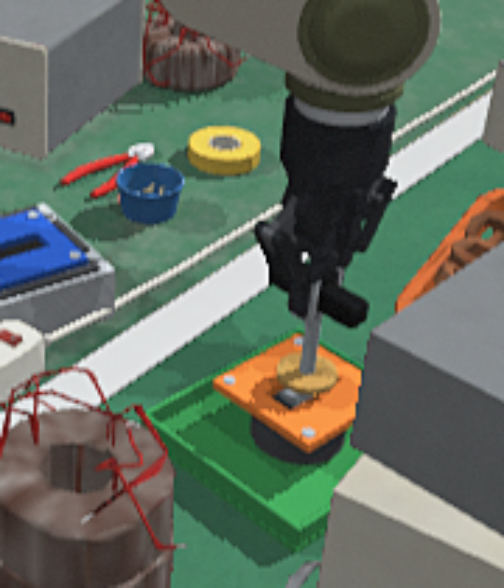

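View pics/w4.png

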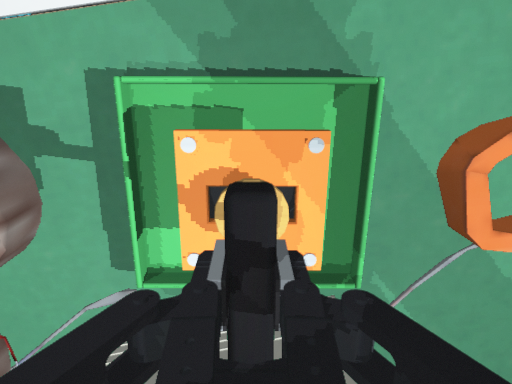

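{"fn": "play_rows", "kwargs": {"moves": [[[0,0,0],[0.3,0,0],1],[[0,0,0],[0.6,0,0],1],[[0,0,0],[0.8,0,0],1],[[0,0,0],[0.9,0,0],1],[[0,0,0],[0.95,0,0],1],[[0,0,0],[0.95,0,0],1]]}}

```text
clock: 15.0
tool_pos: [550.7, -289.6, 128.8]
ee_rot: [0.532, 0.466, 0.532, -0.466]
ft_force: [0.3, 0.2, -1.8]
width: 18.0
```

```bash
python3 -c "
from h import *
now()"
```

```text
t 15.0 p [ 550.66 -289.6   128.79] phi 7.56 xax [ 4.e-04  0.e+00 -1.e+00] F [ 0.3  0.2 -1.8] w 18.0 q [-0.672  0.625  1.328  0.     1.189 -0.804] M [ 0.02 -0.04 -0.03]
```

{"fn": "play_rows", "kwargs": {"moves": [[[0,0,0],[0.05,0,0],1],[[0,0,0],[0.1,0,0],1],[[0,0,0],[0.1,0,0],1]]}}

```text
clock: 15.38
tool_pos: [550.8, -289.6, 128.1]
ee_rot: [0.532, 0.466, 0.532, -0.466]
ft_force: [-0.5, -0.1, 1.7]
width: 18.4
```

```bash
python3 -c "
from h import *
now()"
```

```text
t 15.375 p [ 550.76 -289.63  128.11] phi 7.57 xax [ 8.e-04 -3.e-04 -1.e+00] F [-0.5 -0.1  1.7] w 18.4 q [-0.672  0.625  1.328  0.     1.187 -0.804] M [ 0.1   0.07 -0.03]
```

{"fn": "play_rows", "kwargs": {"moves": [[[0,0,0],[0.03,0,0],0.6],[[0,0,0],[0.03,0,0],0.5],[[0,0,0],[0.03,0,0],0.3],[[0,0,0],[0.03,0,0],0.1],[[0,0,0],[0.03,0,0],0.1],[[0,0,0],[0.03,0,0],0.1]], "grip_force": 20}}

```text
clock: 16.12
tool_pos: [550.7, -289.6, 127.5]
ee_rot: [0.532, 0.466, 0.532, -0.466]
ft_force: [-0.0, 0.2, -0.6]
width: 77.0
```

```bash
python3 w.py w5
```

```text
t 16.125 p [ 550.66 -289.56  127.45] phi 7.56 xax [ 4.e-04  0.e+00 -1.e+00] F [-0.   0.2 -0.6] w 77.0 q [-0.672  0.626  1.329  0.     1.186 -0.804] M [-0.03  0.01 -0.02]
```

View pics/w5.png

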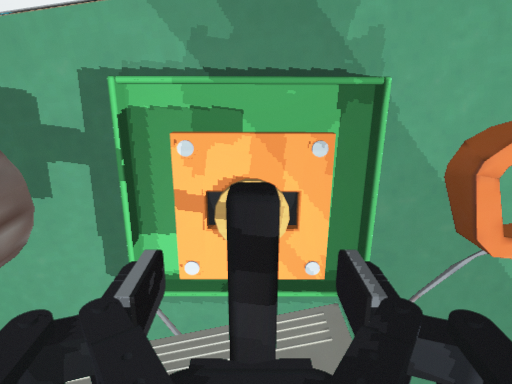

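The gripper is open, the puller stands across the slot with its handle at px (252,260), and the plug lies inside the tray walls. Next I retreat upwards.

{"fn": "play_rows", "kwargs": {"moves": [[[0,0,0],[-1.5,0,0],0.1],[[0,0,0],[-4,0,0],0.1],[[0,0,0],[-7,0,0],0.1],[[0,0,0],[-10,0,0],0.1],[[0,0,0],[-12,0,-3],0.1],[[0,0,0],[-12,0,-6],0.1],[[0,0,0],[-12,0,-6],0.1],[[0,0,0],[-12,0,-6],0.1],[[0,0,0],[-12,0,-6],0.1]]}}

```text
clock: 17.3
tool_pos: [542.7, -230.9, 247.4]
ee_rot: [0.532, 0.466, 0.532, -0.466]
ft_force: [-0.0, -1.0, -0.0]
width: 76.8
```

```bash
python3 - <<'E'
from m import *
from w import shot
p,d,W=shot("w6");f=np.load("w6.npz")
h=cv2.cvtColor(p,cv2.COLOR_RGB2HSV)
m=(h[...,0]>6)&(h[...,0]<22)&(h[...,1]>140)&(abs(W[...,2]-55)<8)&(abs(W[...,0]-550)<90)&(abs(W[...,1]+290)<90)
X=W[m];print("flange z",np.percentile(X[:,2],[5,50,95]));rect("fl",X)
A=np.c_[X[:,:2]-X[:,:2].mean(0),np.ones(len(X))];print("tilt",np.linalg.lstsq(A,X[:,2],rcond=None)[0])
k=(h[...,2]<75)&(W[...,2]>125)&(W[...,2]<160)&(abs(W[...,0]-550)<70)&(abs(W[...,1]+290)<70)
X=W[k];print("handle z",np.percentile(X[:,2],[5,50,95]));rect("handle",X)
p,d=eyes.snapshot("scene");cv2.imwrite("pics/s10.png",p[:,:,::-1])
E
```

```text
t 17.3 p [ 542.69 -230.93  247.39] phi 7.51 xax [ 3.e-04 -0.e+00 -1.e+00] F [-0. -1. -0.] w 76.8 q [-0.601  0.454  1.282  0.     1.405 -0.732] M [ 0.02 -0.02 -0.  ]
flange z [53.73334321 55.07823017 56.31209935]
fl 6054 [ 551.7 -290.4] [ 99.9 101.3] 7.51 pca -171.1 mean [ 550.8 -282.7   55. ]
tilt [-3.61618491e-04 -1.66204973e-03  5.50150657e+01]
handle z [141.84112909 145.78114236 146.99180926]
handle 2383 [ 551.5 -290.9] [19.6 83.6] 7.65 pca 97.58 mean [ 550.7 -286.6  145.3]
```

View pics/w6.png

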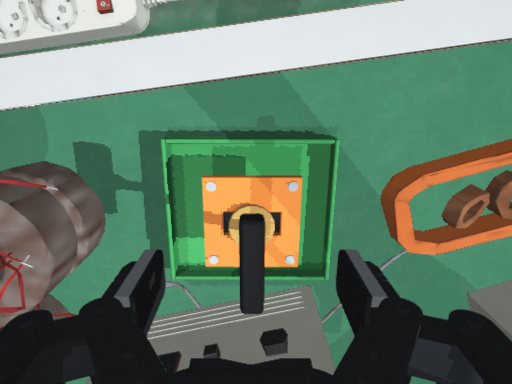

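View pics/s10.png

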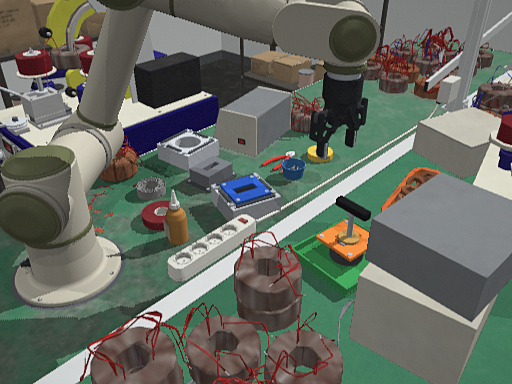

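The plug is level, with its flange top at z 55, which is the 5 mm floor plus 50. The puller stands at (551,-291) with its handle top at z 146, the blue plug is still in its mould, and the arm is clear. I hand the job in.

```bash
python3 -c "
from cell import env
print(env.hand_in())"
```

```text
the job is handed in; nothing more can be done
None
```

The orange plug is upright in the green tray with the puller standing in it, and I handed the job in at about 17.4 s of the 51 s allowed. No verdict is reported at hand-in.

**What I did:**
- I lifted the puller straight out of its stand, put its foot through the orange plug's slot and gave it a quarter turn. There was no side force during the insertion or the turn.
- I pulled the plug straight up; the extra load was about 4 N, which matches its weight. I then carried it to the tray and set it down.
- I lowered the puller until its collar rested on the flange, released it and backed away.

**Last checks:**
- **Plug:** the flange top is at z 55.1 with a tilt under 0.2°. That matches the plug sitting on the 5 mm tray floor. Its centre is at (552, -290), inside the walls.
- **Puller:** the handle top is at z 146, as expected with the collar on the flange. The handle lies at right angles to the slot, so the foot should still be caught; I could not see the foot itself.
- **Blue plug:** the scene picture shows it still in its mould.
- **Forces:** the wrist force stayed within about 7 N in every reading I took.

No final check failed. The estimates of the orange plug's position differed by up to about 5 mm between the top and wrist cameras. The tray estimates differed by about 6 mm. I corrected the insertion with a close wrist view and set the plug down between the two tray estimates.

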